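Wind the bench timer for a reagent wait

TASK

Start the reagent wait on the bench timer: turn its pointer clockwise past the thick top mark at the high end of the scale to wind it, then turn it back until it points at the sliding metal tab on the rim, and let go. Leave the tab, and the vials, cups and other things around the timer, standing where they are.

Things in the scene. Friction and masses are not known exactly. Their poses are not given: they have to be found in the camera images.
- timer: Bench timer screwed to the bench: grey square case 180 x 180 mm, 48 mm high, a low strap out 15 mm at two sides, a bell dome 13 mm high on its corner (-73, +73) mm. The round dial faces up: steel rim 172 mm across, top 52 mm above the bench. Origin: centre of the underside, on the dial's vertical axis. The round dot of zero minutes lies +1.45 rad (counter-clockwise from above) from its x axis.
- dial_centre (a point): Centre of the white dial face (140 mm across), on the pointer's axis, 56 mm above the bench; axes as the timer's. The scale runs clockwise seen from above, 0.08 rad a minute: black ticks, longer every 5 minutes, from a round dot at 0 to one much thicker, longer bar at 30 minutes, the top mark.
- pointer (a joint): Pointer angle, rad: 0 at the zero dot, growing clockwise from above, 2.4 at the top mark, stop at 2.9. Stays where left (dry friction 0.15 N m, no spring). A black upright fin on a 36 mm hub: 12 mm wide, from 20 mm behind the axis to 50 mm ahead, 58 to 92 mm above the bench; a thin low nib goes on to 63 mm from the axis. Push either side of the fin, or pinch it from above.
- pointer_tip (a point): Point on the nib of the pointer, 60 mm from the dial's axis and 60 mm above the bench: where the pointer points.
- top_mark (a point): The top mark, 30 minutes: point on the thick black bar on the dial face, 60 mm from the axis, 56 mm above the bench. The bar is 7 mm wide and runs from 40 to 67 mm from the axis.
- tab_mark (a point): The place on the scale that the tab points at: 60 mm from the dial's axis, 57.5 mm above the bench. The tab is a dark steel block on the rim, 68 to 88 mm from the axis, 10 mm wide, top 61 mm above the bench, with a small nib inwards. It sits stiffly somewhere between 11 and 22 minutes and must stay there.
- vial_a: Glass vial with black cap, loose, 28 mm diameter, 70 mm high, beside the timer. Origin at the centre of its underside.
- vial_b: Second such vial, on the other side of the timer. Origin at the centre of its underside.
- cup_near: Translucent sample cup with three pouring lips, loose, lips reaching 52 mm from its axis, 88 mm high, beyond the timer. Origin at the centre of its underside.
- cup_side: Second such cup, to the robot's left. Origin at the centre of its underside.
- reagent: White reagent bottle, loose, 66 mm diameter, 150 mm high, to the robot's left. Origin at the centre of its underside.
- vial_case: Black case, loose, 120 x 80 x 45 mm, to the robot's right. Origin at the centre of its underside.
- driver: Screwdriver lying on the bench to the robot's right. Origin on its underside.

How it is judged:
On the way, in this order (a step that is already met when the one before it is completed fails the run):
1. the pointer is wound clockwise past the top mark (value of joint pointer above 2.42 rad), for 0.05 s.
2. the pointer is turned back to the tab (horizontal distance between pointer_tip and tab_mark below 0.006 m), for 0.2 s.
At the end, for the whole second after the job is handed in: After having been wound past the top mark, the pointer rests with its tip within 6 mm (about 1.25 minutes) of the place the tab points at; the tab is within 4 mm and each loose thing within 20 mm of where it started (horizontal distance between pointer_tip and tab_mark below 0.006 m and velocity of joint pointer between -0.03 and 0.03 rad/s and distance of tab_mark from where it was at the start of the episode below 0.004 m and distance of each of vial_a, vial_b, cup_near, cup_side, reagent, vial_case, driver from where it was at the start of the episode below 0.02 m); the robot touches nothing.
It fails at once if the tab is shifted by more than 4 mm (distance of tab_mark from where it was at the start of the episode above 0.004 m).
It fails at once if a thing standing around is pushed more than 20 mm (distance of any of vial_a, vial_b, cup_near, cup_side, reagent, vial_case, driver from where it was at the start of the episode above 0.02 m).
It fails at once if a vial, cup or bottle is tipped (angle between any of vial_a, vial_b, cup_near, cup_side, reagent's own z axis and vertical above 0.5 rad).
It also fails if it takes over 64 s, if anything falls off the work surface, if the arm or the gripper's body presses on something with over 40 N, if the wrist force passes 120 N, or if a joint passes its speed limit or range.

ROBOT

A 6-joint arm with a two-finger parallel gripper is mounted at the origin on the work surface. World frame = base frame: x ahead of the robot, y to its left, z up, the work surface at z = 0. Lengths are in m, angles in rad, forces in N, time in s.
With the tool pointing down it reaches from about 0.35 to 0.95 m from the base axis. Payload 17.4 kg.
Tool frame: the origin (TCP) lies between the finger pads; the fingertips stand 19 mm ahead of it and the grasp point (between the pads) is the TCP; z points along the fingers, y is the direction in which the jaws open and shut (so a half turn about z gives the same grasp; the last joint's range is limited). The gripper opens to 93 mm and grips with 3 to 60 N. Pads are 15 mm wide; open, the fingers measure 128 mm over their backs; the gripper's body (75 mm by 188 mm) begins 65 mm behind the grasp point.
Start: joints at [-1.365, 0.116, 1.442, -0, 1.584, -0.038], TCP at [0.163, -0.655, 0.238] pointing down, gripper open.
Joint ranges: [-2.83, 2.83], [-0.83, 2.19], [0.07, 2.5], [-1.14, 4.28], [0.01, 3], [-2.97, 2.97]. Speed limits (rad/s): [1.89, 1.89, 2.22, 3.14, 3.14, 3.14].

INTERFACE

Orientations are given as a rotation vector (axis times angle).
In Python, from bench import manip gives the robot as it stands. The module is installed in compiled form; this text tells all that it offers.
- The arm moves only by the shell command python3 -m creep 'ROWS' [FORCE]. ROWS is JSON, a list of rows, each a list of 3 entries, a list of its own where there are three numbers: the turn, a rotation vector about the tool's x, y, z in rad, then the shift along the tool's x, y, z in m, then the opening, from -1 (shut) to 1 (fully open), so that 0 is half open. A call has 1 to 8 rows; each row shifts and turns the pose as measured when the row begins, along the tool's axes as they then stand; what a row does not reach is not made up. A row lasts 1/8 s, in which the tool goes at most 62.5 mm and 10.7 degrees, less where a joint would pass 70% of its speed; a pose out of reach is approached as far as the arm can. A call with a gripper value outside its range is refused whole. The fingers move at their own pace and stop on an object; FORCE is the grip in N (left out, the last holds). Time passes only in rows, so rows that do not move let the fingers close. It gives the time, the measured TCP pose, the force and the opening at its end, in the units of the state.
- manip.read_state(): the state, without advancing time (a new reading comes with each control period).
- manip.camera(name): name is "side" or "top" or "wrist"; returns a dict with "pixels" (400x640x3 uint8, red, green, blue), "camera_matrix" (3x3 intrinsics, pixels), "distortion" ([k1, k2, p1, p2, k3] as OpenCV has them; the pictures are not rectified), "R" (3x3) and "t" (3): a world point X has camera coordinates R X + t. Camera axes: x right, y down, z forward; pixel columns grow to the right and rows downward; lengths in m; the calibration is good to about 2 mm. A picture is of the moment at which its call begins. There is no depth.
- manip.finish_job(): hands the job in, once; it reports no verdict.
Trained networks look in a picture, given as the dict that the camera call returned (one of the last four; its "shot" number tells which), for a name from the list of things; names that differ only in an ending like _2 or _b are one class to them, and where a whole thing is asked for, a point or a joint stands for the part that bears it (a point fixed in the world has none). Each returns a list of dicts, best first, with "p" (0 to 1); they miss things now and then, are a little off and sometimes report something else, mostly with a low value. They report only what shows in the picture. A call takes as long as a camera call.
- manip.find_in(label, picture): "extent" ([left, top, right, bottom] in pixels, round what is visible of it).
- manip.outline_of(label, picture): "mask" (400x640 bool, what is visible of it) and "extent" ([left, top, right, bottom] in pixels, round what is visible of it).
The state is a dict: "time_s": time; "joint_pos": joint angles; "dq": joint speeds; "tau": joint torques, N m; "tcp_pos": TCP position; "tcp_rot": TCP orientation; "wrist_force": force on the tool from outside, world axes, zero at the start; "torque": the same for the moment, N m; "finger_gap": opening from 0.0 (shut) to 1.0 (fully open).
Only numpy, scipy, OpenCV 4.12 (cv2) and the standard library are available. Lean on these libraries where they do the work, as an engineer would, in place of code of your own. Each camera call takes 0.05 s, during which the arm holds its last target.

## Working session

There is one attempt and no reset: what is moved stays moved. The work goes in short steps, Python scripts to look and compute and a shell command to move; the robot and the scene stay as the last step left them, time stands still between calls to the robot, and variables do not carry over. Pictures are saved under pics/ and viewed, and the job is handed in when it is done.

```bash
mkdir -p pics
cat > h.py <<'E'
from bench import manip
import numpy as np, cv2
from scipy.spatial.transform import Rotation as Rn
def shot(n,f):
    c=manip.camera(n); cv2.imwrite('pics/'+f,cv2.cvtColor(np.array(c['pixels']),cv2.COLOR_RGB2BGR)); return c
def proj(c,X):
    X=np.atleast_2d(np.array(X,float)); R=np.array(c['R'])
    p,_=cv2.projectPoints(X,cv2.Rodrigues(R)[0],np.array(c['t'],float),np.array(c['camera_matrix']),np.array(c['distortion'],float)); return p.reshape(-1,2)
def back(c,uv,z):
    uv=np.array(uv,float).reshape(-1,1,2)
    n=cv2.undistortPoints(uv,np.array(c['camera_matrix']),np.array(c['distortion'],float)).reshape(-1,2)
    R=np.array(c['R']);t=np.array(c['t']); o=-R.T@t
    d=np.c_[n,np.ones(len(n))]@R
    return o+d*((z-o[2])/d[:,2])[:,None]
E
python3 - <<'E'
from h import *
s=manip.read_state(); print({k:np.round(v,3) for k,v in s.items()})
c=shot('top','t0.png'); 
print(np.round(c['R'],3),np.round(c['t'],3))
for l in ['timer','pointer','tab_mark','vial_a','cup_near','reagent','vial_case','driver']:
    print(l,[(np.round(d['extent']),round(d['p'],2)) for d in manip.find_in(l,c)][:3])
c=shot('side','s0.png'); shot('wrist','w0.png')
E
```

```text
{'time_s': np.float64(0.0), 'joint_pos': array([-1.365,  0.116,  1.442,  0.   ,  1.584, -0.038]), 'dq': array([ 0.001,  0.   ,  0.002, -0.001,  0.001, -0.001]), 'tau': array([ 0.0000e+00, -7.2127e+01, -6.2261e+01,  7.8000e-02,  2.4000e-02,
       -0.0000e+00]), 'tcp_pos': array([ 0.163, -0.655,  0.237]), 'tcp_rot': array([-3.117, -0.382,  0.   ]), 'wrist_force': array([-0.153,  0.393,  0.183]), 'torque': array([ 0.054, -0.016, -0.01 ]), 'finger_gap': np.float64(1.001)}
[[ 0.017 -1.     0.   ]
 [-0.998 -0.017 -0.063]
 [ 0.063  0.001 -0.998]] [-0.002  0.543  1.596]
timer [(array([328., 186., 386., 240.]), 0.8)]
pointer [(array([351., 205., 366., 222.]), 0.53)]
tab_mark []
vial_a []
cup_near [(array([352., 161., 375., 188.]), 0.89)]
reagent [(array([190., 185., 213., 204.]), 0.79)]
vial_case [(array([440., 213., 464., 250.]), 0.77)]
driver [(array([429., 181., 442., 208.]), 0.7)]
```

View pics/t0.png

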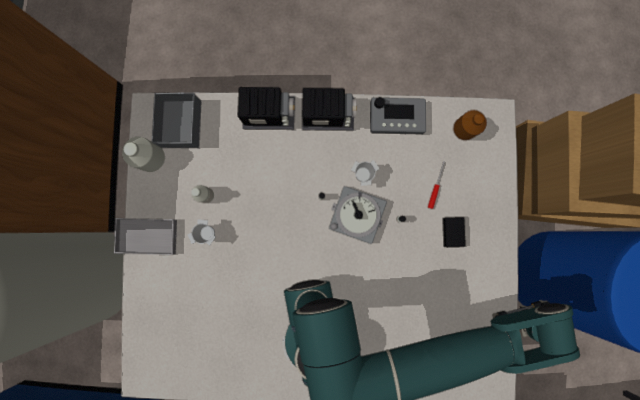

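View pics/s0.png

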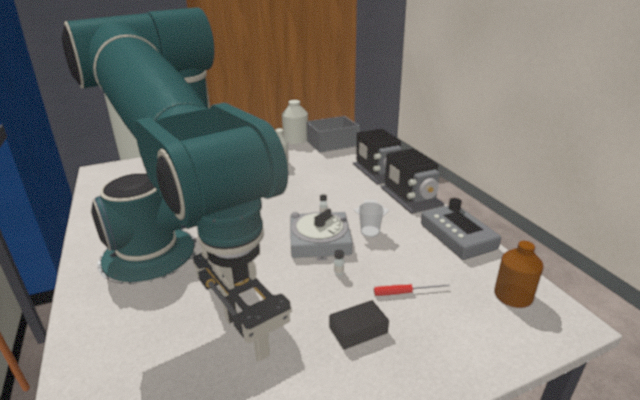

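View pics/w0.png

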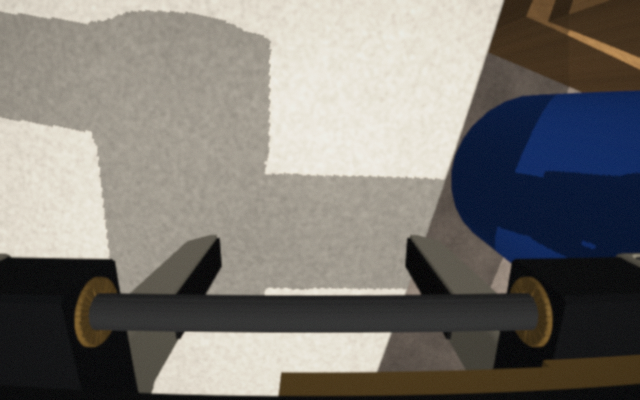

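Run:
```python
import cv2
i=cv2.imread('pics/t0.png')[150:260,300:420]
cv2.imwrite('pics/t0c.png',cv2.resize(i,None,fx=5,fy=5,interpolation=cv2.INTER_CUBIC))
```

```text
(no output)
```

View pics/t0c.png

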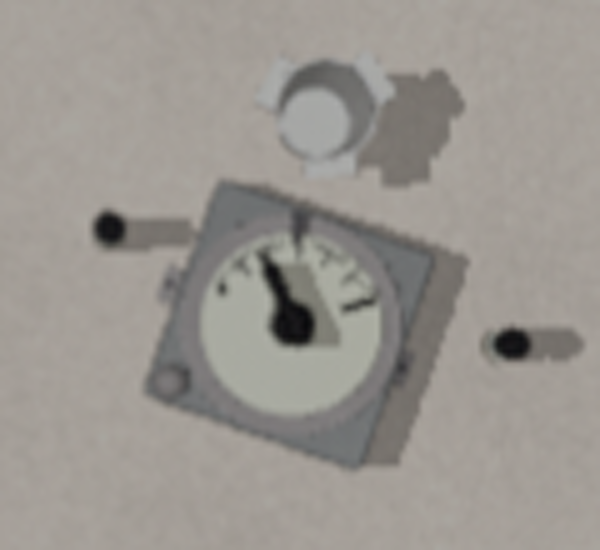

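The top view shows the timer centred near pixel (358, 215). The zero dot is at upper left, the pointer points up-left, the tab is at about (360, 194) and the top mark at about (372, 210). The vials are at (322, 196) and (402, 219), and the cup is at (363, 173). Next I'll turn these into positions.

Run:
```python
from h import *
c=manip.camera('top')
f=lambda u,v,z: back(c,[(300+u/5-.4,150+v/5-.4)],z)[0]
C=f(291,323,.056); print('centre',C)
a=lambda P: np.arctan2(*(P-C)[[1,0]])
A={}
for n,u,v,z in [('dot',222,288,.056),('fin',265,257,.085),('tab',300,220,.06),('top',360,302,.056)]:
    P=f(u,v,z); A[n]=a(P); print(n,P,np.hypot(*(P-C)[:2]),A[n],A['dot']-A[n])
for n,u,v,z in [('va',108,228,.07),('vb',512,344,.07),('cup',325,110,.06)]: print(n,f(u,v,z))
s=manip.read_state(); R=Rn.from_rotvec(s['tcp_rot']).as_matrix(); print(R.round(3)); 
print('shift tool', R.T@(C+[0,0,.2]-s['tcp_pos']))
```

```text
centre [ 0.50032752 -0.14356116  0.056     ]
dot [ 0.52640161 -0.09008626  0.056     ] 0.05949304770552751 1.1171219504318946 0.0
fin [ 0.54886831 -0.12056625  0.085     ] 0.05371194781266272 0.4424061993422288 0.6747157510896657
tab [ 0.57959578 -0.14925967  0.06      ] 0.07947281759606012 -0.07176548689894292 1.1888874373308376
top [ 0.51737115 -0.19663104  0.056     ] 0.0557395485622354 -1.260046554622999 2.3771685050548936
va [ 0.57008708 -0.00153487  0.07      ]
vb [ 0.48646368 -0.31178471  0.07      ]
cup [ 0.66526487 -0.16780241  0.06      ]
[[ 0.97   0.241  0.   ]
 [ 0.241 -0.97   0.   ]
 [ 0.    -0.    -1.   ]]
shift tool [ 0.45088212 -0.41491588 -0.01834657]
```

```bash
python3 -m creep '[[[0,0,0],[0.035,-0.035,0],1],[[0,0,0],[0.043,-0.04,0],1],[[0,0,0],[0.043,-0.04,0],1],[[0,0,0],[0.043,-0.04,0],1],[[0,0,0],[0.043,-0.04,0],1],[[0,0,0],[0.043,-0.04,0],0.5],[[0,0,0],[0.043,-0.04,0],0],[[0,0,0],[0.043,-0.04,0],0]]'
python3 - <<'E'
from h import *
s=manip.read_state(); R=Rn.from_rotvec(s['tcp_rot']).as_matrix(); print(s['tcp_pos'],s['finger_gap'])
C=np.array([.5003,-.1436,.056])
print('shift tool', R.T@(C+[0,0,.2]-s['tcp_pos']))
E
```

```text
time_s: 1.6
tcp_pos: [0.4177, -0.2592, 0.2376]
tcp_rot: [3.118, 0.372, 0.003]
wrist_force: [0.6, -0.2, -0.0]
finger_gap: 0.73
[ 0.41771704 -0.25918451  0.23762539] 0.7298484242974586
shift tool [ 0.10749004 -0.09288651 -0.01831222]
```

```bash
python3 -m creep '[[[0,0,0],[0.02,-0.045,0],0],[[0,0,0],[0.02,-0.045,0],0],[[0,0,0],[0,0,0],0]]'
python3 - <<'E'
from h import *
s=manip.read_state(); R=Rn.from_rotvec(s['tcp_rot']).as_matrix(); print(s['tcp_pos'],s['finger_gap'])
c=shot('wrist','w1.png'); print(np.round(c['R'],3), -np.array(c['R']).T@c['t'])
print(proj(c,[.5003,-.1436,.056]))
E
```

```text
time_s: 1.98
tcp_pos: [0.4369, -0.1561, 0.2381]
tcp_rot: [3.117, 0.38, 0.005]
wrist_force: [-0.5, -0.6, 0.4]
finger_gap: 0.502
[ 0.43693876 -0.15613504  0.23807441] 0.501800014661195
[[ 0.239 -0.971  0.002]
 [-0.94  -0.231  0.251]
 [-0.243 -0.062 -0.968]] [ 0.50288386 -0.13913475  0.38552271]
[[316.47924323 112.93630722]]
```

View pics/w1.png

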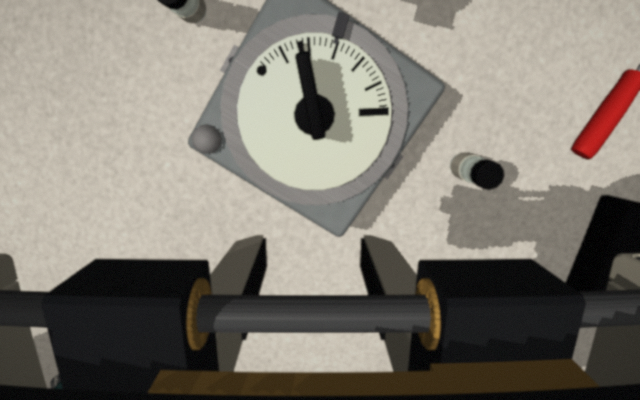

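The wrist view shows the whole dial centred near (315, 113). The zero dot is at (262, 70), the nib at (304, 43), the tab at (342, 24) and the top bar at (374, 112).

```bash
cat >> h.py <<'E'
def dial(c):
    im=np.array(c['pixels']).astype(int)
    m=((im.min(2)>175)&(im[...,1]-im[...,2]>12)).astype(np.uint8)
    return m
def polar(c,C,z,name,rmax=.095,R=3600):
    a=np.linspace(-np.pi,np.pi,720,endpoint=False); r=np.linspace(0,rmax,280)
    A,Rr=np.meshgrid(a,r); X=np.c_[(C[0]+Rr*np.cos(A)).ravel(),(C[1]+Rr*np.sin(A)).ravel(),np.full(A.size,z)]
    p=proj(c,X).astype(np.float32); u=p[:,0].reshape(A.shape);v=p[:,1].reshape(A.shape)
    o=cv2.remap(np.array(c['pixels']),u,v,cv2.INTER_LINEAR); cv2.imwrite('pics/'+name,cv2.cvtColor(o,cv2.COLOR_RGB2BGR)); return o,a,r
def topdown(c,C,z,name,half=.1,s=3000):
    n=int(2*half*s); g=(np.arange(n)-n/2)/s
    gx,gy=np.meshgrid(g,g) # col-> -y, row-> -x
    X=np.c_[(C[0]-gy).ravel(),(C[1]-gx).ravel(),np.full(gx.size,z)]
    p=proj(c,X).astype(np.float32)
    o=cv2.remap(np.array(c['pixels']),p[:,0].reshape(n,n),p[:,1].reshape(n,n),cv2.INTER_LINEAR); cv2.imwrite('pics/'+name,cv2.cvtColor(o,cv2.COLOR_RGB2BGR)); return o
E
python3 - <<'E'
from h import *
c=manip.camera('wrist'); im=np.array(c['pixels']); print(im[170,300],im[170,230],im[20,150])
g=im[...,:].astype(int)
m=((abs(g-g[170,300]).max(2)<28)).astype(np.uint8)
n,l,st,ce=cv2.connectedComponentsWithStats(m); k=l[170,300]; print(st[k])
cn=max(cv2.findContours((l==k).astype(np.uint8),cv2.RETR_EXTERNAL,cv2.CHAIN_APPROX_NONE)[0],key=len)
h=cv2.convexHull(cn).reshape(-1,2)
# only outer: resample hull
P=back(c,h,.056)[:,:2]
from scipy.optimize import least_squares
r=least_squares(lambda q:np.hypot(*(P-q[:2]).T)-q[2],[.5,-.143,.07],loss='soft_l1',f_scale=.001); print(r.x, np.abs(r.fun).max())
C=r.x[:2]; topdown(c,C,.056,'td1.png'); polar(c,C,.056,'po1.png')
np.save('C.npy',C)
E
```

```text
[211 212 192] [112 114 110] [188 182 168]
[  236    33   153   156 13161]
[ 0.49849949 -0.14142023  0.06909454] 0.00031996752390058003
```

View pics/td1.png

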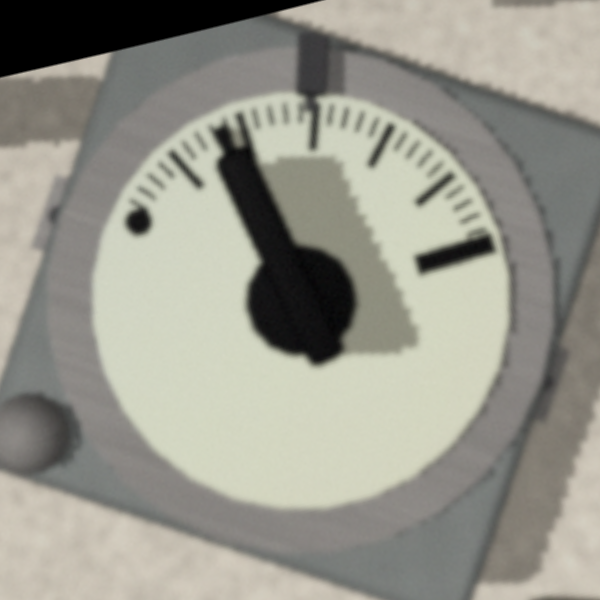

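View pics/po1.png

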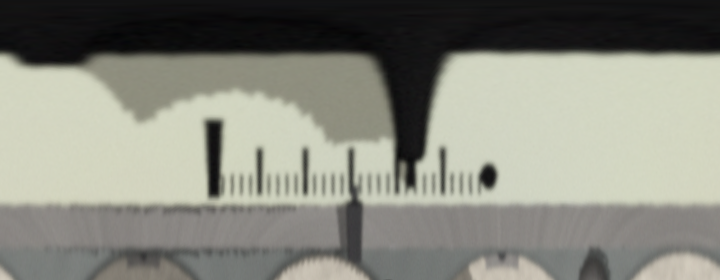

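```bash
cat >> h.py <<'E'
def plan(ang,r,z,C=(.499,-.142)):
    s=manip.read_state(); R=Rn.from_rotvec(s['tcp_rot']); M=R.as_matrix()
    T=np.array([C[0]+r*np.cos(ang),C[1]+r*np.sin(ang),z])
    G=np.c_[[np.cos(ang),np.sin(ang),0],[np.sin(ang),-np.cos(ang),0],[0,0,-1]]
    print('t',round(s['time_s'],2),'tcp',np.round(s['tcp_pos'],4),'gap',round(s['finger_gap'],3),'F',np.round(s['wrist_force'],1),'q6',round(s['joint_pos'][5],2))
    print('turn',np.round(Rn.from_matrix(M.T@G).as_rotvec(),3),'shift',np.round(M.T@(T-s['tcp_pos']),4))
    a=np.arctan2(M[1,0],M[0,0]); d=np.array(s['tcp_pos'])[:2]-C; print('yaw',a.round(3),'tcp polar ang',np.arctan2(d[1],d[0]).round(3),'r',np.hypot(*d).round(4))
E
python3 -c "
from h import *
plan(.425,.032,.16)"
```

```text
t 2.08 tcp [ 0.4366 -0.1585  0.2379] gap 0.5 F [ 0.2 -0.4  1.3] q6 0.93
turn [ 0.002 -0.002 -0.185] shift [ 0.0958 -0.0072  0.0782]
yaw 0.24 tcp polar ang -2.884 r 0.0646
```

```bash
python3 -m creep '[[[0,0,-0.09],[0.04,-0.004,0.02],-0.2],[[0,0,-0.09],[0.04,0.001,0.03],-0.2],[[0,0,0],[0.015,0,0.025],-0.2],[[0,0,0],[0,0,0],-0.2]]'; python3 -c "
from h import *
plan(.425,.032,.087)
shot('wrist','w2.png')"
```

```text
time_s: 2.58
tcp_pos: [0.5287, -0.132, 0.1619]
tcp_rot: [3.069, 0.652, 0.005]
wrist_force: [0.1, -0.0, 0.1]
finger_gap: 0.399
t 2.58 tcp [ 0.5287 -0.132   0.1619] gap 0.399 F [ 0.1 -0.   0.1] q6 0.86
turn [ 0.005 -0.002 -0.006] shift [ 0.0006 -0.0035  0.0749]
yaw 0.419 tcp polar ang 0.324 r 0.0314
```

View pics/w2.png

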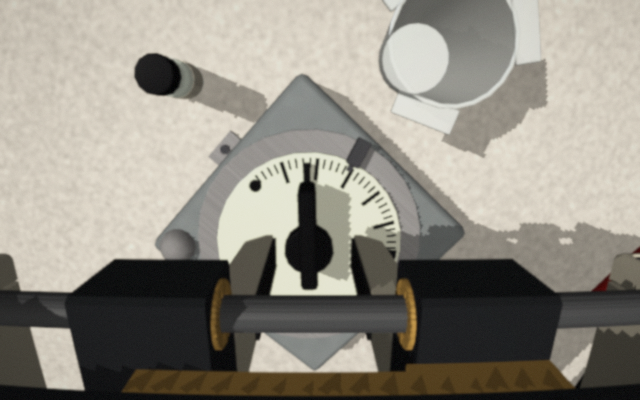

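The fin is vertical at column 308, between the open pads (inner edges at about 275 and 353) and slightly left of their middle. I'll shift 3.5 mm left and descend.

```bash
python3 -m creep '[[[0,0,0],[0,-0.0035,0.03],-0.2],[[0,0,0],[0,0,0.03],-0.2],[[0,0,0],[0,0,0.012],-0.2],[[0,0,0],[0,0,0],-0.6],[[0,0,0],[0,0,0],-0.6],[[0,0,0],[0,0,0],-0.6]]' 5; python3 -c "
from h import *
plan(.425,.032,.087)
shot('wrist','w3.png')"
```

```text
time_s: 3.38
tcp_pos: [0.528, -0.1338, 0.0982]
tcp_rot: [3.066, 0.642, 0.02]
wrist_force: [-2.2, 5.3, -4.2]
finger_gap: 0.209
t 3.38 tcp [ 0.528  -0.1338  0.0982] gap 0.209 F [-2.2  5.3 -4.2] q6 0.86
turn [ 0.011 -0.011 -0.012] shift [ 0.002  -0.0046  0.0112]
yaw 0.413 tcp polar ang 0.275 r 0.0301
```

View pics/w3.png

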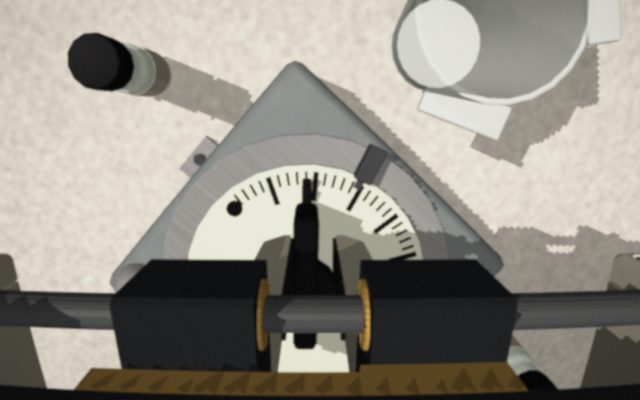

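Contact is on the left (winding) side of the fin. I'll lower a little and start turning clockwise.

```bash
python3 -m creep '[[[0,0,0],[0.001,0.001,0.008],-0.6],[[0,0,0.12],[0,0.004,0.002],-0.6],[[0,0,0.12],[0,0.004,0],-0.6],[[0,0,0.12],[0,0.004,0],-0.6],[[0,0,0.12],[0,0.004,0],-0.6],[[0,0,0],[0,0,0],-0.6]]'; python3 -c "
from h import *
plan(-.1,.031,.091)
shot('wrist','w4.png')"
```

```text
time_s: 4.18
tcp_pos: [0.5327, -0.1474, 0.0922]
tcp_rot: [-3.139, 0.124, -0.02]
wrist_force: [0.0, 1.5, 0.2]
finger_gap: 0.199
t 4.17 tcp [ 0.5327 -0.1474  0.0922] gap 0.199 F [0.  1.5 0.2] q6 1.33
turn [-0.001 -0.013  0.021] shift [-0.003  -0.0021  0.0012]
yaw -0.079 tcp polar ang -0.159 r 0.0341
```

View pics/w4.png

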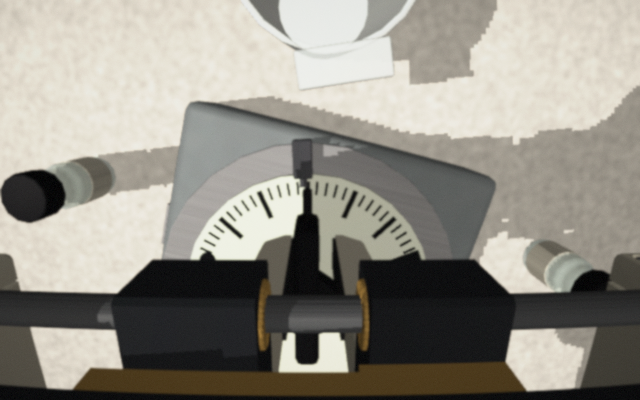

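```bash
python3 -m creep '[[[0,0,0.12],[-0.001,0.0035,0.001],-0.6],[[0,0,0.12],[-0.001,0.0035,0],-0.6],[[0,0,0.12],[-0.001,0.004,0],-0.6],[[0,0,0.12],[-0.001,0.004,0],-0.6],[[0,0,0.12],[-0.001,0.004,0],-0.6],[[0,0,0],[0,0,0],-0.6]]'; python3 -c "
from h import *
plan(-.7,.031,.091)
shot('wrist','w5.png')"
```

```text
time_s: 4.97
tcp_pos: [0.5243, -0.1621, 0.0944]
tcp_rot: [-2.957, 1.039, -0.03]
wrist_force: [0.3, -0.5, -1.5]
finger_gap: 0.201
t 4.97 tcp [ 0.5243 -0.1621  0.0944] gap 0.201 F [ 0.3 -0.5 -1.5] q6 1.89
turn [-0.014 -0.015  0.024] shift [-0.0014  0.001   0.0033]
yaw -0.676 tcp polar ang -0.671 r 0.0323
```

View pics/w5.png

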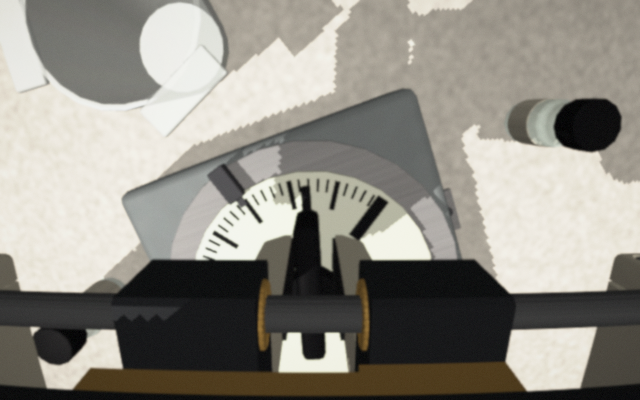

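```bash
python3 -m creep '[[[-0.01,-0.01,0.12],[-0.001,0.004,0.003],-0.6],[[0,0,0.12],[-0.001,0.004,0],-0.6],[[0,0,0.12],[-0.001,0.004,0],-0.6],[[0,0,0.12],[-0.001,0.004,0],-0.6],[[0,0,0.12],[-0.001,0.004,0],-0.6],[[0,0,0.12],[-0.0005,0.004,0],-0.6],[[0,0,0],[0,0,0],-0.6]]'; python3 -c "
from h import *
plan(-1.42,.031,.091)
shot('wrist','w6.png')"
```

```text
time_s: 5.9
tcp_pos: [0.5059, -0.1707, 0.0946]
tcp_rot: [-2.411, 1.999, -0.023]
wrist_force: [-0.6, 1.1, 0.1]
finger_gap: 0.197
t 5.9 tcp [ 0.5059 -0.1707  0.0946] gap 0.197 F [-0.6  1.1  0.1] q6 2.58
turn [-0.017 -0.005  0.035] shift [0.0015 0.0026 0.0036]
yaw -1.385 tcp polar ang -1.336 r 0.0295
```

View pics/w6.png

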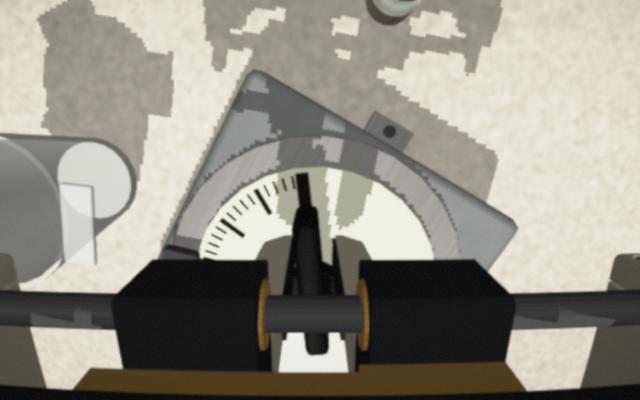

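The nib now covers the thick bar at (305, 185), so I need a little more turn to pass it.

```bash
python3 -m creep '[[[0,0,0.1],[0.0005,0.004,0.001],-0.6],[[0,0,0.08],[0,0.004,0],-0.6],[[0,0,0],[0,0.0025,0],-0.6],[[0,0,0],[0,0,0],-0.6]]'; python3 -c "
from h import *
plan(-1.42,.031,.091)
shot('wrist','w7.png')"
```

```text
time_s: 6.45
tcp_pos: [0.4973, -0.1723, 0.0948]
tcp_rot: [-2.237, 2.188, -0.027]
wrist_force: [1.5, 0.2, -0.9]
finger_gap: 0.202
t 6.45 tcp [ 0.4973 -0.1723  0.0948] gap 0.202 F [ 1.5  0.2 -0.9] q6 2.73
turn [-0.021 -0.005 -0.129] shift [ 0.0005 -0.0063  0.0039]
yaw -1.549 tcp polar ang -1.627 r 0.0303
```

View pics/w7.png

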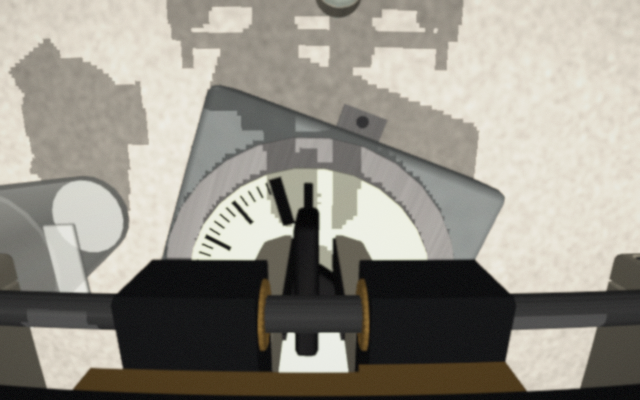

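The pointer is now clearly past the top bar: nib at column 308, bar at 282. I'll turn it back.

```bash
python3 -m creep '[[[-0.01,0,-0.12],[0,-0.004,0.003],-0.6],[[0,0,-0.12],[-0.001,-0.004,0],-0.6],[[0,0,-0.12],[-0.001,-0.004,0],-0.6],[[0,0,-0.12],[-0.001,-0.004,0],-0.6],[[0,0,-0.12],[-0.001,-0.004,0],-0.6],[[0,0,-0.12],[-0.001,-0.004,0],-0.6],[[0,0,-0.12],[-0.001,-0.004,0],-0.6],[[0,0,0],[0,0,0],-0.6]]'; python3 -c "
from h import *
plan(-.7,.031,.091)
shot('wrist','w8.png')"
```

```text
time_s: 7.5
tcp_pos: [0.517, -0.1601, 0.0915]
tcp_rot: [2.96, -1.017, 0.004]
wrist_force: [-0.2, 0.8, -0.3]
finger_gap: 0.2
t 7.5 tcp [ 0.517  -0.1601  0.0915] gap 0.2 F [-0.2  0.8 -0.3] q6 1.89
turn [ 0.01  -0.007  0.038] shift [ 0.0056 -0.0021  0.0005]
yaw -0.662 tcp polar ang -0.789 r 0.0256
```

View pics/w8.png

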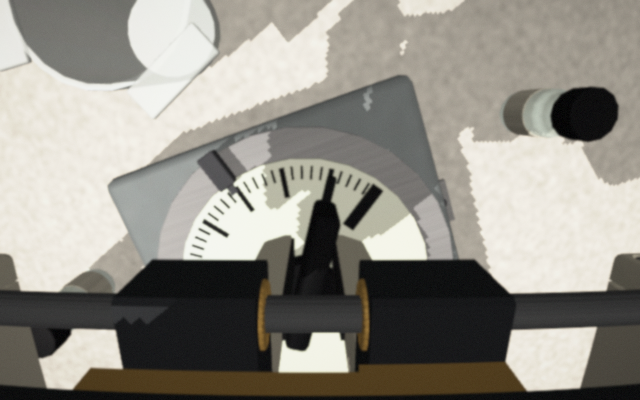

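```bash
python3 -m creep '[[[0,0,0],[0.005,-0.004,0],-0.6],[[0,0,-0.1],[0,-0.004,0],-0.6],[[0,0,-0.12],[-0.0005,-0.0045,0],-0.6],[[0,0,-0.12],[-0.0005,-0.0045,0],-0.6],[[0,0,-0.12],[-0.0005,-0.0045,0],-0.6],[[0,0,0],[0,0,0],-0.6]]'; python3 -c "
from h import *
plan(-.15,.031,.091)
shot('wrist','w9.png')"
```

```text
time_s: 8.3
tcp_pos: [0.5299, -0.1456, 0.0912]
tcp_rot: [3.111, -0.304, -0.007]
wrist_force: [-0.9, -0.0, -0.3]
finger_gap: 0.197
t 8.3 tcp [ 0.5299 -0.1456  0.0912] gap 0.197 F [-0.9 -0.  -0.3] q6 1.46
turn [ 0.016  0.003 -0.045] shift [-0.      0.001   0.0002]
yaw -0.195 tcp polar ang -0.117 r 0.0311
```

View pics/w9.png

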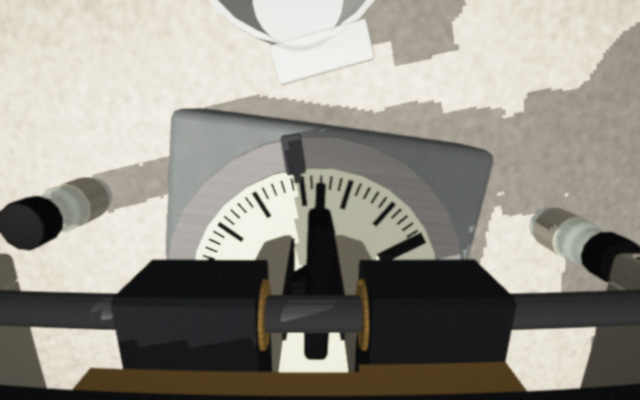

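The nib at (320, 190) is about two minutes short of the tab nib at (298, 180). I'll make a small final push.

```bash
python3 -m creep '[[[0,0,-0.09],[0,-0.003,0],-0.6],[[0,0,-0.05],[0,-0.002,0],-0.6],[[0,0,0],[0,0,0],-0.6]]'
python3 - <<'E'
from h import *
plan(-.06,.031,.091)
c=shot('wrist','w10.png'); topdown(c,np.load('C.npy'),.058,'td10.png')
E
```

```text
time_s: 8.72
tcp_pos: [0.5304, -0.1415, 0.0911]
tcp_rot: [3.124, -0.097, -0.01]
wrist_force: [-0.3, 0.2, 0.3]
finger_gap: 0.198
t 8.72 tcp [ 0.5304 -0.1415  0.0911] gap 0.198 F [-0.3  0.2  0.3] q6 1.34
turn [ 0.016  0.006 -0.002] shift [-0.0003  0.0024  0.0002]
yaw -0.062 tcp polar ang 0.017 r 0.0314
```

View pics/w10.png

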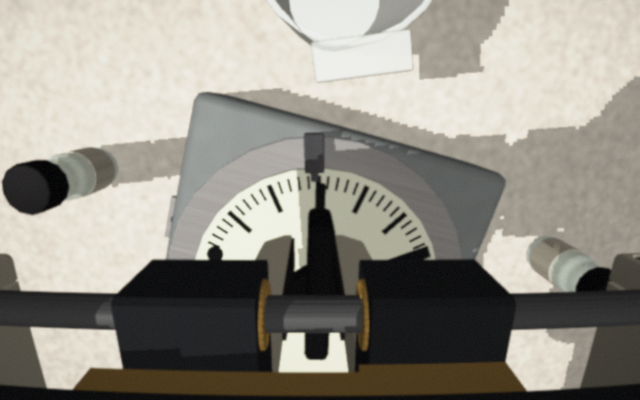

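View pics/td10.png

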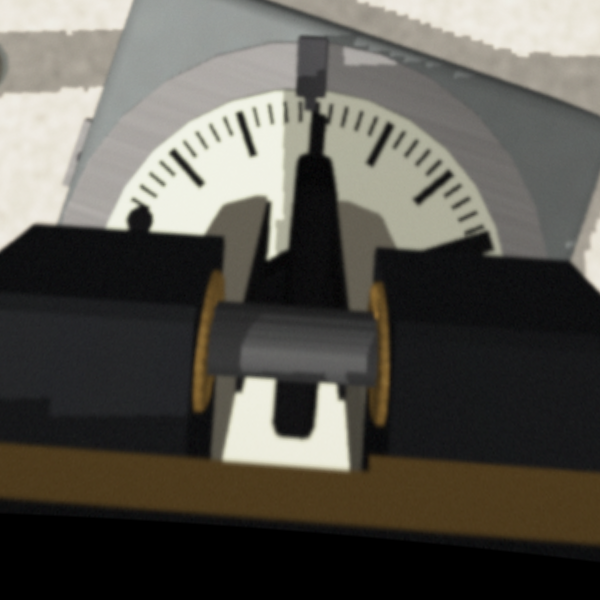

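```bash
python3 -m creep '[[[0,0,0],[0,-0.0013,0],-0.6],[[0,0,0],[0,0,0],-0.6],[[0,0,0],[0,0,0],-0.6]]'
python3 - <<'E'
from h import *
plan(-.06,.031,.091)
c=shot('wrist','w11.png'); topdown(c,np.load('C.npy'),.058,'td11.png')
E
```

```text
time_s: 9.15
tcp_pos: [0.5306, -0.1404, 0.0912]
tcp_rot: [3.124, -0.104, -0.009]
wrist_force: [-0.6, -1.8, 0.8]
finger_gap: 0.199
t 9.15 tcp [ 0.5306 -0.1404  0.0912] gap 0.199 F [-0.6 -1.8  0.8] q6 1.34
turn [ 0.016  0.005 -0.007] shift [-0.0004  0.0035  0.0002]
yaw -0.067 tcp polar ang 0.05 r 0.0316
```

View pics/td11.png

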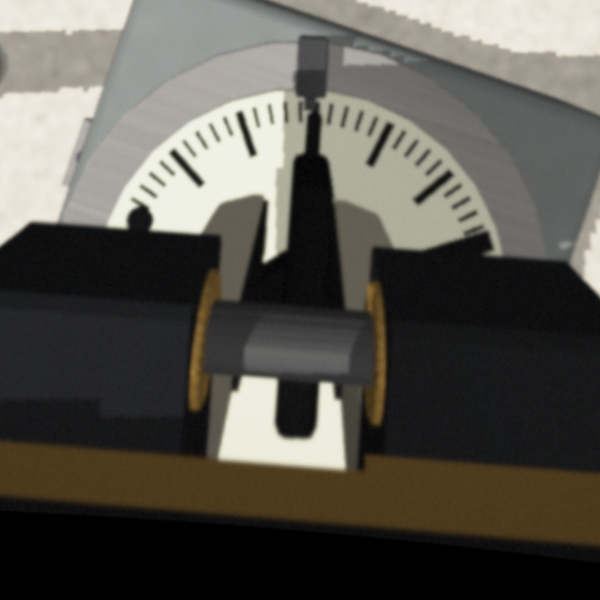

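The nib is within about 1 mm of the tab. I'll release and retreat.

```bash
python3 -m creep '[[[0,0,0],[0,0.0025,0],-0.4],[[0,0,0],[0,0,0],-0.2],[[0,0,0],[0,0,0],-0.2],[[0,0,0],[0,0,-0.03],-0.2],[[0,0,0],[0,0,-0.05],-0.2],[[0,0,0],[-0.02,0,-0.05],-0.2],[[0,0,0],[-0.04,0,-0.03],-0.2],[[0,0,0],[0,0,0],-0.2]]'
python3 - <<'E'
from h import *
plan(-.06,.031,.091)
c=shot('wrist','w12.png'); topdown(c,np.load('C.npy'),.058,'td12.png'); shot('top','t12.png')
E
```

```text
time_s: 10.2
tcp_pos: [0.4698, -0.1356, 0.256]
tcp_rot: [3.126, -0.104, -0.011]
wrist_force: [1.0, -0.7, -0.3]
finger_gap: 0.401
t 10.2 tcp [ 0.4698 -0.1356  0.256 ] gap 0.401 F [ 1.  -0.7 -0.3] q6 1.31
turn [ 0.014  0.007 -0.006] shift [0.0617 0.0019 0.1647]
yaw -0.066 tcp polar ang 2.927 r 0.0299
```

View pics/w12.png

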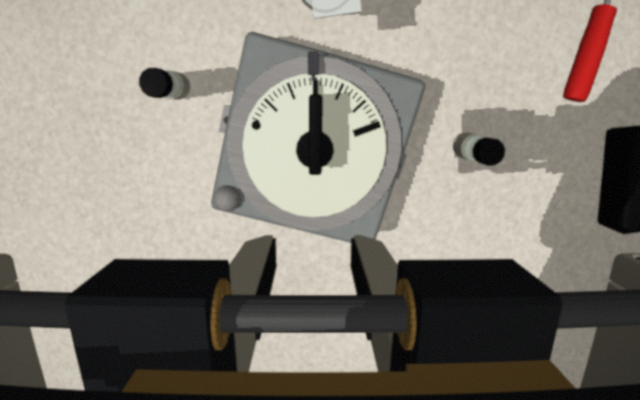

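View pics/td12.png

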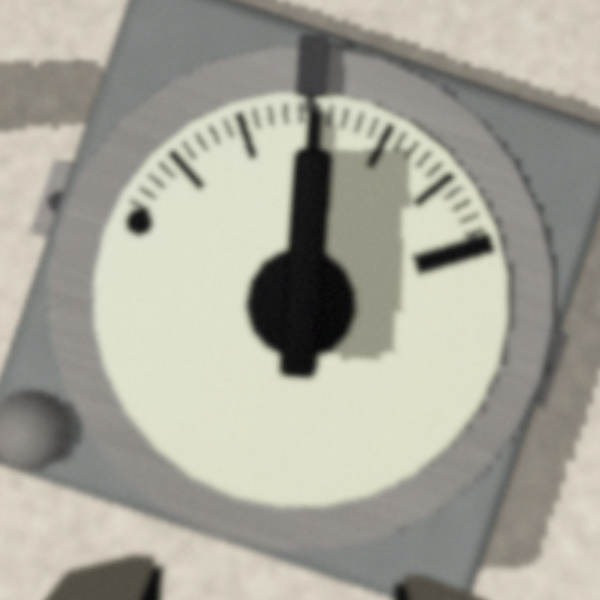

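View pics/t12.png

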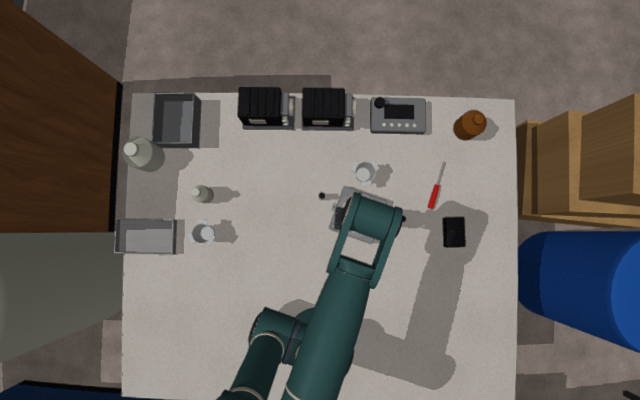

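The nib at (314, 120) lines up with the tab nib at (313, 100) in the rectified view, a gap of roughly 1 mm. The tab, vials, cups, bottle, case and driver are where they started, and the gripper is well clear, so I'll hand in.

```bash
python3 -c "
from h import *
print(manip.finish_job())"
```

```text
the job is handed in; nothing more can be done
None
```

The timer is set and the job is handed in, with the robot clock at about 10.3 s; no verdict is reported.

- **Winding:** I straddled the fin with the gripper partly closed and turned the pointer clockwise. The picture showed it well past the thick top mark, by roughly 0.2 rad.
- **Setting:** I turned it back to the tab and nudged it twice. After I let go, the last wrist picture showed the tip about 1 mm from where the tab points (limit 6 mm).
- **Surroundings:** By eye, the tab was in the same place as in the first rectified view. The vials, cups, bottle, case and driver looked unmoved in the last pictures. The gripper was clear of everything, with the wrist force down to about 1 N.
- **Disagreement:** The top and wrist cameras placed the dial centre about 2–3 mm apart, close to their stated calibration error. I judged the final setting within one wrist picture, so this should not affect it.

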